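Swing the hold-down arms over a violin top

TASK

Secure the violin top on its holding board: with one fingertip, push each of the three wooden swing arms round until it points straight in over the plate, square to the edge of the board beside it. Only push the arms, do not lift them off their posts; do not press on or shift the plate, and leave the other things where they stand.

Things in the scene. Friction and masses are not known exactly. Their poses are not given: they have to be found in the camera images.
- board: Plywood board fixed to the bench, 300 (its x) x 490 (its y) x 18 mm, with a 4 mm cork sheet. Origin at the centre of its underside, on the bench top; x across the board, away from the robot at yaw 0; y along its length; z up. Yaw varies by up to 0.3 rad. Six steel pins (8 mm thick, tops 36 mm above the bench) locate the plate.
- plate: Bare pale-wood violin top, loose on the cork: 356 mm long along its y, 208 mm wide in the lower half (+y), 168 mm in the upper half (-y), narrow waist 111 mm, two dark f-shaped sound holes. Edge 4 mm thick, top of the edge 26 mm above the bench, arched up to about 39 mm above the bench in the middle. Origin under its middle, 22 mm above the bench, straight above the board's origin; axes as the board's.
- swing_tail (a joint): Turn of the tail arm about its upright pivot (rad), counter-clockwise from above positive. 0 = pointing straight in over the plate, along the board's -y. Starts at -1.9 to -1.05, lying beside the plate; it can turn from -2.3 to 2.3, no stop or click at 0, and stays where it is left (about 0.12 N m of friction: 2.5 N at 48 mm from the pivot).
- tail_pivot (a point): On the pivot axis of the tail arm, level with the arm's upper face (60 mm above the bench when seated), at board x = 0 mm, y = 206 mm: at the +y end of the board (the wide, lower end of the violin plate). A 10 mm thick steel pin end stands 7 mm above it. The arm sits loosely on its post and lifts off if raised.
- tail_tip (a point): Middle of the tail arm's upper edge at its free tip, 62 mm from the pivot axis. The direction from tail_pivot to here is the way the arm points. The arm is a plain wooden bar 18 mm wide, 20 mm tall (underside 40 mm, top 60 mm above the bench), its pivot end rounded 13 mm in radius; a cork pad under it near the tip reaches 3 mm lower.
- swing_top (a joint): Turn of the top arm about its upright pivot (rad), counter-clockwise from above positive. 0 = pointing straight in over the plate, along the board's +y. Starts at 1.05 to 1.9, lying beside the plate; it can turn from -2.3 to 2.3, no stop or click at 0, and stays where it is left (about 0.12 N m of friction: 2.5 N at 48 mm from the pivot).
- top_pivot (a point): On the pivot axis of the top arm, level with the arm's upper face (60 mm above the bench when seated), at board x = 0 mm, y = -206 mm: at the -y end of the board (the narrower, upper end of the plate). A 10 mm thick steel pin end stands 7 mm above it. The arm sits loosely on its post and lifts off if raised.
- top_tip (a point): Middle of the top arm's upper edge at its free tip, 62 mm from the pivot axis. The direction from top_pivot to here is the way the arm points. The arm is a plain wooden bar 18 mm wide, 20 mm tall (underside 40 mm, top 60 mm above the bench), its pivot end rounded 13 mm in radius; a cork pad under it near the tip reaches 3 mm lower.
- swing_side (a joint): Turn of the side arm about its upright pivot (rad), counter-clockwise from above positive. 0 = pointing straight in over the plate, along the board's -x. Starts at -1.8 to -1.05, lying beside the plate; it can turn from -2.3 to 2.3, no stop or click at 0, and stays where it is left (about 0.12 N m of friction: 2.5 N at 48 mm from the pivot).
- side_pivot (a point): On the pivot axis of the side arm, level with the arm's upper face (60 mm above the bench when seated), at board x = 112 mm, y = -94 mm: at the +x long side of the board, beside the widest part of the plate's upper half. A 10 mm thick steel pin end stands 7 mm above it. The arm sits loosely on its post and lifts off if raised.
- side_tip (a point): Middle of the side arm's upper edge at its free tip, 62 mm from the pivot axis. The direction from side_pivot to here is the way the arm points. The arm is a plain wooden bar 18 mm wide, 20 mm tall (underside 40 mm, top 60 mm above the bench), its pivot end rounded 13 mm in radius; a cork pad under it near the tip reaches 3 mm lower.
- glue_jar: Glass glue jar, 42 mm across, 52 mm tall, standing on a corner of the board (about x +120, y +200 mm). Origin at its underside. Leave alone.
- thumb_plane: Tiny brass plane, 22 x 46 mm, 26 mm tall, on the board beside the waist of the plate (about x -128, y 0 mm). Origin at its underside. Leave alone.
- spool_clamp: Spool clamp standing on end on the board (about x +120, y -200 mm): two wooden discs 30 mm across on a steel rod, 71 mm tall. Origin at its underside. Leave alone.
- mallet: Hammer lying on the bench left of the board. Leave alone.
- glue_brush: Brush lying on the bench right of the board. Leave alone.
- tin_cup: Empty steel cup, 72 mm across, 80 mm tall, left of the board. Leave alone.
- violin_bridge_block: Wooden block 40 x 90 x 30 mm with a short dowel on top, right of the board. Leave alone.

How it is judged:
By the outcome, as a careful person would: the job done as asked, in the order asked, and still so for the second after the job is handed in, with the robot touching nothing.
It also fails if it takes over 64 s, if anything falls off the work surface, if the arm or the gripper's body presses on something with over 40 N, if the wrist force passes 120 N, or if a joint passes its speed limit or range.

ROBOT

A 6-joint arm with a two-finger parallel gripper is mounted at the origin on the work surface. World frame = base frame: x ahead of the robot, y to its left, z up, the work surface at z = 0. Lengths are in mm, angles in degrees, forces in N, time in s.
With the tool pointing down it reaches from about 350 to 850 mm from the base axis. Payload 8.1 kg.
Tool frame: the origin (TCP) lies on the centre line of the jaws, within the pads' length; the fingertips stand 8 mm ahead of it and the grasp point (between the pads) lies 11 mm behind it; x points along the fingers, z is the direction in which the jaws open and shut, and the axes are right-handed (so a half turn about x gives the same grasp; the last joint's range is limited). The gripper opens to 85 mm and grips with 20 to 120 N. Pads are 22 mm wide; open, the fingers measure 114 mm over their backs; the gripper's body (76 mm by 85 mm) begins 54 mm behind the grasp point. The pads swing forward as they close: fully open they stand 13 mm farther back than shut.
Start: joints at [62.086, 7.471, 85.268, -0, 87.261, -4.893], TCP at [234.625, 552.229, 239.292] pointing down, gripper open.
Joint ranges: [-169.43, 169.43], [-51.17, 129.36], [1.28, 143.12], [-76.62, 256.62], [0, 156.53], [-152.29, 152.29]. Speed limits (degrees/s): [136.94, 136.94, 159.86, 180, 180, 180].

INTERFACE

Orientations are given as [roll, pitch, yaw] about the fixed x, y, z axes, in that order (R = Rz(yaw) Ry(pitch) Rx(roll)).
In Python, from bench import r, vision, order gives the robot as it stands. The module is installed in compiled form; this text tells all that it offers.
- The arm moves only by the shell command python3 -m jog 'ROWS' [FORCE]. ROWS is JSON, a list of rows, each a list of 3 entries, a list of its own where there are three numbers: the shift along the world's x, y, z in m, then the turn, a rotation vector about the world's x, y, z in rad, then the opening, from -1 (shut) to 1 (fully open). A call has 1 to 5 rows; each row is the pose to reach, as a shift and turn from the pose commanded when the call began; what a row does not reach only later rows make up. A row lasts 1/12 s, in which the tool goes at most 41.7 mm and 7.16 degrees, less where a joint would pass 70% of its speed; a pose out of reach is approached as far as the arm can. A call with a gripper value outside its range is refused whole. The fingers move at their own pace and stop on an object; FORCE is the grip in N (left out, the last holds). Time passes only in rows, so rows that repeat a pose let the fingers close. It gives the time, the measured TCP pose, the force and the opening at its end, in the units of the state.
- r.sense(): the state, without advancing time (a new reading comes with each control period).
- vision.snapshot(name): name is "side" or "top"; returns the picture (384x512x3 uint8, red, green, blue); there is no depth.
- vision.camera_model(name): a dict with "fov_y" (degrees; the focal length in pixels is half the picture's height over the tangent of half this angle, whatever the lens; pixels are square), "cx", "cy" (the principal point, pixels), "D" ([k1, k2, p1, p2, k3] as OpenCV has them; the pictures are not rectified), "world_to_cam" (4x4, takes a point from world to camera coordinates). Camera axes: x right, y down, z forward; pixel columns grow to the right and rows downward; lengths in mm; the calibration is good to about 2 mm. A picture is of the moment at which its call begins. camera_model takes no time and is no camera call.
- order.hand_in(): hands the job in, once; it reports no verdict.
The state is a dict: "time": time; "joint_pos": joint angles; "qd": joint speeds; "joint_efforts": joint torques, N m; "tool_pos": TCP position; "tcp_rot": TCP orientation; "ft_force": force on the tool from outside, world axes, zero at the start; "wrist_torque": the same for the moment, N m; "finger_gap": finger opening in mm.
Only numpy, scipy, OpenCV 4.12 (cv2) and the standard library are available. Lean on these libraries where they do the work, as an engineer would, in place of code of your own. Each camera call takes 0.05 s, during which the arm holds its last target.

## Working session

There is one attempt and no reset: what is moved stays moved. The work goes in short steps, Python scripts to look and compute and a shell command to move; the robot and the scene stay as the last step left them, time stands still between calls to the robot, and variables do not carry over. Pictures are saved under pics/ and viewed, and the job is handed in when it is done.

```bash
mkdir -p pics; python3 - <<'E'
from bench import r, vision
import cv2,numpy as np
s=r.sense();print(s)
for n in("side","top"):
    im=vision.snapshot(n);cv2.imwrite(f"pics/{n}0.png",im[:,:,::-1]);m=vision.camera_model(n);print(n,m)
    np.save(f"pics/{n}0.npy",im)
E
```

```text
{'time': 0.0, 'joint_pos': array([ 6.20873284e+01,  7.51616813e+00,  8.53288727e+01,  6.71150407e-04,
        8.72612843e+01, -4.89490002e+00]), 'qd': array([-0.04339961,  0.09380361, -0.02138742, -0.01037258,  0.08942449,
        0.03256749]), 'joint_efforts': array([ 1.04543757e-03, -5.69375432e+01, -5.00574911e+01, -1.07740232e-04,
        1.40252011e-02,  4.24634050e-05]), 'tool_pos': array([234.35407459, 551.76256601, 238.23726068]), 'tcp_rot': array([ 174.74388535,   89.89367273, -118.27391892]), 'ft_force': array([-0.30744164,  0.29879496, -0.58120266]), 'wrist_torque': array([-0.00971592, -0.01555126, -0.04594875]), 'finger_gap': 85.4915576270974}
side {'fov_y': 50.173953701154616, 'cx': 258.0744065454917, 'cy': 192.52257352771, 'D': array([0.02616895, 0.        , 0.        , 0.        , 0.        ]), 'world_to_cam': array([[ 9.90010557e-01, -1.40938776e-01,  3.91908331e-03,
        -5.25661551e+02],
       [-1.05814924e-01, -7.61082061e-01, -6.39966639e-01,
         1.06451063e+02],
       [ 9.31788589e-02,  6.33159031e-01, -7.68392700e-01,
         1.23747822e+03],
       [ 0.00000000e+00,  0.00000000e+00,  0.00000000e+00,
         1.00000000e+00]])}
top {'fov_y': 48.97882617456808, 'cx': 259.2891977250511, 'cy': 196.57831055249395, 'D': array([-0.09169325,  0.        ,  0.        ,  0.        ,  0.        ]), 'world_to_cam': array([[ 1.48281347e-02, -9.99818085e-01,  1.19968300e-02,
        -3.63824060e+00],
       [-9.95533096e-01, -1.58813080e-02, -9.30679259e-02,
         5.28881289e+02],
       [ 9.32415208e-02, -1.05632176e-02, -9.95587483e-01,
         1.35206775e+03],
       [ 0.00000000e+00,  0.00000000e+00,  0.00000000e+00,
         1.00000000e+00]])}
```

View pics/top0.png

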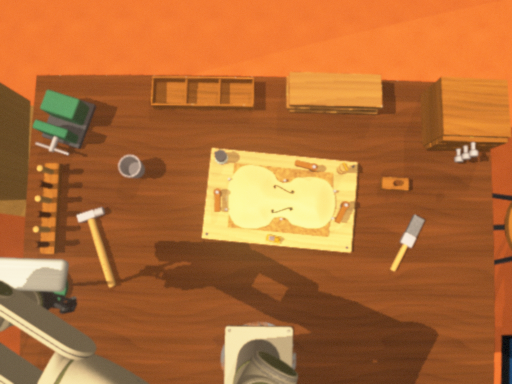

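View pics/side0.png

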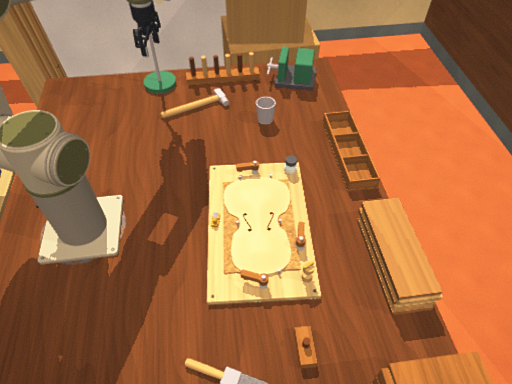

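```bash
python3 - <<'E'
import cv2
im=cv2.imread('pics/top0.png')
c=im[110:270,130:400]
cv2.imwrite('pics/top0z.png',cv2.resize(c[:, :],None,fx=2.9,fy=2.9,interpolation=cv2.INTER_CUBIC))
E
```

```text
(no output)
```

View pics/top0z.png

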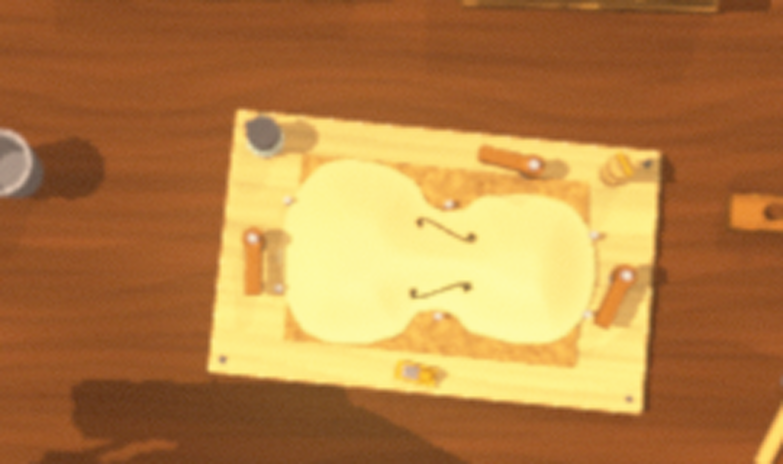

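```bash
python3 - <<'E'
import cv2
im=cv2.imread('pics/side0.png')
c=im[155:310,195:330]
cv2.imwrite('pics/side0z.png',cv2.resize(c,None,fx=3.8,fy=3.8,interpolation=cv2.INTER_CUBIC))
E
```

```text
(no output)
```

View pics/side0z.png

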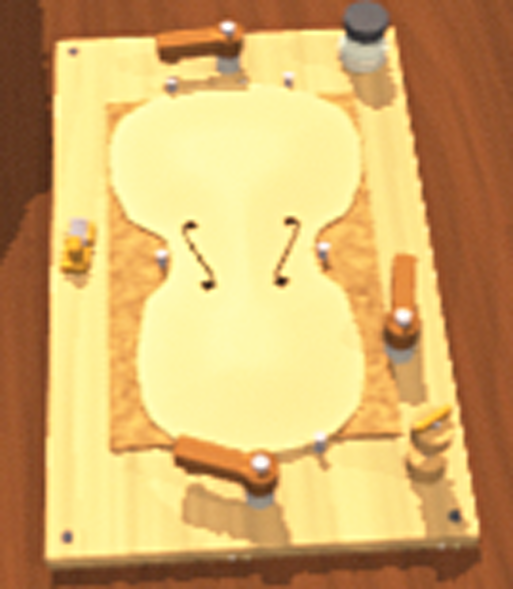

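```bash
cat > h.py <<'E'
import numpy as np, cv2
from bench import vision
from scipy.optimize import least_squares
def proj(n,P):
    m=vision.camera_model(n);f=192/np.tan(np.radians(m["fov_y"]/2));K=np.array([[f,0,m["cx"]],[0,f,m["cy"]],[0,0,1.]])
    T=m["world_to_cam"];r,_=cv2.Rodrigues(T[:3,:3]);return cv2.projectPoints(np.array(P,float).reshape(-1,1,3),r,T[:3,3],K,m["D"])[0][:,0]
def b2w(p,P):
    P=np.array(P,float).reshape(-1,3);c,s=np.cos(p[2]),np.sin(p[2])
    return np.c_[p[0]+c*P[:,0]-s*P[:,1],p[1]+s*P[:,0]+c*P[:,1],P[:,2]]
piv={'tail':(0,206,-np.pi/2),'top':(0,-206,np.pi/2),'side':(112,-94,np.pi)}
def tip(k,q,z=60,L=62):
    x,y,a=piv[k];return [x+L*np.cos(a+q),y+L*np.sin(a+q),z]
E
cat > fit.py <<'E'
from h import *
BP=[[-150,245,18],[150,245,18],[150,-245,18],[-150,-245,18],[0,206,67],[0,-206,67],[112,-94,67]]
t=np.array([[209,373],[237,109],[661,152],[643,412],[253,234],[625,272],[535,163]])/2.9+[130,110]
s=np.array([[57,43],[396,28],[478,540],[48,550],[228,28],[261,464],[404,317]])/3.8+[195,155]
def res(p): 
    W=b2w(p,BP);return np.r_[(proj('top',W)-t-p[3:5]).ravel(),(proj('side',W)-s-p[5:7]).ravel(),p[3:]*.5]
o=least_squares(res,[600,0,-.1,0,0,0,0],loss='soft_l1');p=o.x;print(p,np.round(res(p)[:-4].reshape(-1,2),1).tolist())
np.save('board.npy',p)
tp={'tail':((253,294),(158,40)),'top':((607,325),(178,444)),'side':((482,154),(404,257))}
for k,(a,b) in tp.items():
    a=np.array(a)/2.9+[130,110];b=np.array(b)/3.8+[195,155]
    fs=[lambda q:(proj('top',b2w(p,tip(k,q[0])))[0]-a-p[3:5]),lambda q:(proj('side',b2w(p,tip(k,q[0])))[0]-b-p[5:7])]
    q0={'tail':-1.5,'top':1.5,'side':-1.4}[k]
    for f in fs: 
        oo=least_squares(f,[q0]);print(k,oo.x,oo.fun)
    x,y,_=piv[k];print('pivot',b2w(p,[x,y,60])[0],'tip',b2w(p,tip(k,oo.x[0]))[0])
E
python3 fit.py
```

```text
[ 5.23229730e+02 -6.56754264e+01 -8.28272344e-02 -3.67836518e-01
 -5.26814540e-01 -2.89857068e-01 -7.19236124e-01] [[-0.3, -1.0], [0.0, -0.2], [0.2, -0.4], [-0.6, 0.1], [-0.0, 0.9], [0.8, 0.6], [-0.1, -0.0], [0.1, -0.4], [-0.5, 0.0], [0.6, -0.7], [-0.7, 2.7], [0.2, -0.0], [0.1, -0.2], [0.0, 0.1]]
tail [-1.47350359] [ 0.00017169 -0.10084271]
tail [-1.49884721] [-0.4159189   0.05547959]
pivot [540.27263832 139.61836139  60.        ] tip [478.27630662 140.29279155  60.        ]
top [1.29470331] [-0.20471232  0.52245883]
top [1.19972385] [-0.63832433 -0.25072336]
pivot [ 506.18682239 -270.96921411   60.        ] tip [ 450.46469322 -243.78384451   60.        ]
side [-1.66109783] [-1.05718981 -0.19365837]
side [-1.70690498] [ 0.04921184 -0.75133215]
pivot [ 627.06890938 -168.61922122   60.        ] tip [ 640.53475362 -108.09921594   60.        ]
```

```bash
cat >> h.py <<'E'
from scipy.spatial.transform import Rotation as Ro
def tool(s): return Ro.from_euler('xyz',s['tcp_rot'],degrees=True).as_matrix()
def path(k,qs,p,rad=46,hz=14.5,hy=11):
    # tool z along board y
    x,y,a=piv[k];sg=1 if k=='top' else -1   # trailing side sign
    for q in qs:
        u=np.array([np.cos(a+q),np.sin(a+q)]);n=sg*np.array([-u[1],u[0]])
        d=9+hz*abs(n[1])+hy*abs(n[0])
        c=np.array([x,y])+rad*u+d*n
        print(k,round(q,2),np.round(b2w(p,[*c,0])[0][:2],1),end='; ')
    print()
E
python3 - <<'E'
from h import *
from bench import r
s=r.sense();R=tool(s);print(R.round(3),np.degrees(np.arctan2(R[1,2],R[0,2])))
p=np.load('board.npy')
path('tail',[-1.8,-1.6,-1.2,-.8,-.4,0],p);path('top',[1.6,1.4,1.2,.8,.4,0],p);path('side',[-2,-1.8,-1.6,-1.2,-.8,-.4,0],p)
E
```

```text
[[-0.001 -0.92   0.391]
 [-0.002  0.391  0.92 ]
 [-1.     0.    -0.002]] 66.9791709056041
tail -1.8 [504.4 178.1]; tail -1.6 [497.2 168.4]; tail -1.2 [488.6 152. ]; tail -0.8 [487.6 131.3]; tail -0.4 [497.  110.4]; tail 0 [516.5  95.4]; 
top 1.6 [ 459.  -292.3]; top 1.4 [ 455.3 -283.8]; top 1.2 [ 453.2 -274.6]; top 0.8 [ 455.6 -254.1]; top 0.4 [ 468.3 -235. ]; top 0 [ 490.1 -223.5]; 
side -2 [ 671.4 -140.8]; side -1.8 [ 663.1 -131.9]; side -1.6 [ 652.5 -125.2]; side -1.2 [ 637.5 -117.6]; side -0.8 [ 618.7 -115.9]; side -0.4 [ 598.7 -123.7]; side 0 [ 583.2 -141.4];
```

```bash
python3 -m jog '[[[0.02,-0.03,0],[0,0,0.1],-1],[[0.04,-0.06,0],[0,0,0.2],-1],[[0.06,-0.09,0],[0,0,0.319],-1],[[0.08,-0.12,0],[0,0,0.319],-1],[[0.1,-0.15,0],[0,0,0.319],-1]]'; python3 -m jog '[[[0.02,-0.03,0],[0,0,0],-1],[[0.04,-0.06,0],[0,0,0],-1],[[0.06,-0.09,-0.02],[0,0,0],-1],[[0.08,-0.12,-0.04],[0,0,0],-1],[[0.1,-0.15,-0.06],[0,0,0],-1]]'
python3 -m jog '[[[0.02,-0.02,-0.02],[0,0,0],-1],[[0.04,-0.04,-0.04],[0,0,0],-1],[[0.051,-0.062,-0.06],[0,0,0],-1],[[0.051,-0.062,-0.06],[0,0,0],-1],[[0.051,-0.062,-0.06],[0,0,0],-1]]'
python3 - <<'E'
from h import *
from bench import r
s=r.sense();print(s['tool_pos'],s['ft_force'],s['time'],tool(s).round(3).tolist(),s['finger_gap'])
for n in("side","top"):
    im=vision.snapshot(n);cv2.imwrite(f"pics/{n}1.png",im[:,:,::-1])
    c=np.clip(proj(n,s['tool_pos'])[0],[90,80],[420,300]).astype(int);z=im[c[1]-80:c[1]+80,c[0]-90:c[0]+90,::-1];cv2.imwrite(f"pics/{n}1z.png",cv2.resize(z,None,fx=3.7,fy=3.7,interpolation=cv2.INTER_CUBIC));print(c,proj(n,s['tool_pos']-[0,0,8]))
E
```

```text
time: 0.52
tool_pos: [334.9, 400.7, 238.8]
tcp_rot: [141.9, 90.0, -132.8]
ft_force: [0.1, 0.5, 0.1]
finger_gap: 25.9
time: 0.93
tool_pos: [435.4, 250.7, 178.8]
tcp_rot: [-61.0, 89.9, 24.3]
ft_force: [0.2, 0.4, 0.2]
finger_gap: 0.4
time: 1.35
tool_pos: [484.6, 188.7, 117.3]
tcp_rot: [109.1, 89.8, -165.8]
ft_force: [-1.0, 1.2, -0.2]
finger_gap: -0.1
[484.58129159 188.73795429 117.30251224] [-0.9576432   1.22499562 -0.16306453] 1.35 [[-0.004, -0.996, 0.085], [-0.001, 0.085, 0.996], [-1.0, 0.004, -0.001]] -0.11919232650015574
[235 141] [[235.63361212 143.21037764]]
[198 207] [[199.16729277 207.46647142]]
```

View pics/side1z.png

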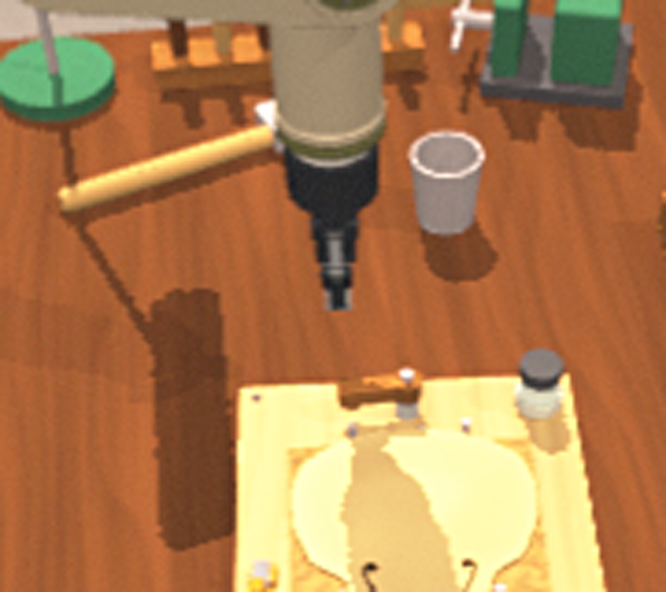

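View pics/top1z.png

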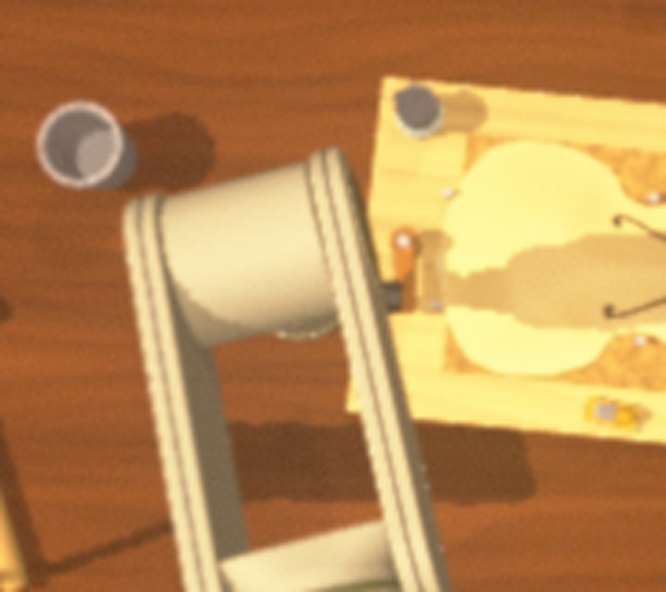

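```bash
python3 -m jog '[[[0.007,-0.007,-0.02],[0,0,0],-1],[[0.007,-0.007,-0.04],[0,0,0],-1],[[0.007,-0.007,-0.062],[0,0,0],-1],[[0.007,-0.007,-0.062],[0,0,0],-1]]'
python3 -m jog '[[[0.0,-0.006,0],[0,0,0],-1],[[0.0,-0.012,0],[0,0,0],-1],[[-0.001,-0.018,0],[0,0,0],-1],[[-0.002,-0.022,0],[0,0,0],-1],[[-0.003,-0.027,0],[0,0,0],-1]]'
```

```text
time: 1.78
tool_pos: [489.9, 183.7, 54.3]
tcp_rot: [106.4, 89.7, -168.3]
ft_force: [-0.0, -0.5, -1.1]
finger_gap: 0.4
time: 2.2
tool_pos: [490.9, 156.4, 58.9]
tcp_rot: [-62.0, 89.8, 23.2]
ft_force: [1.9, 3.7, 0.8]
finger_gap: 0.1
```

```bash
python3 -m jog '[[[0,0,0],[0,0,0],-1],[[0,0,0],[0,0,0],-1]]'; python3 - <<'E'
from h import *
from bench import r
s=r.sense();print(s['tool_pos'],s['ft_force'],s['joint_pos'])
E
```

```text
time: 2.37
tool_pos: [490.2, 156.1, 58.2]
tcp_rot: [-67.3, 89.9, 17.9]
ft_force: [-0.2, 1.1, 1.4]
finger_gap: 0.2
[490.22275245 156.07247271  58.1717285 ] [-0.20392943  1.08432176  1.43145204] [ 1.19419523e+01  3.90665473e+00  1.08909034e+02  1.00282189e-02
  6.70965045e+01 -7.32738960e+01]
```

```bash
python3 -m jog '[[[-0.001,-0.004,-0.003],[0,0,0],-1],[[-0.0015,-0.008,-0.003],[0,0,0],-1],[[-0.002,-0.013,-0.003],[0,0,0],-1],[[-0.002,-0.018,-0.003],[0,0,0],-1],[[-0.002,-0.023,-0.003],[0,0,0],-1]]'
python3 - <<'E'
from h import *
from bench import r
s=r.sense();print(s['tool_pos'],s['ft_force'])
im=vision.snapshot('side');cv2.imwrite("pics/s2.png",cv2.resize(im[150:310,190:330,::-1],None,fx=3.7,fy=3.7,interpolation=cv2.INTER_CUBIC))
E
```

```text
time: 2.78
tool_pos: [487.1, 132.7, 53.9]
tcp_rot: [99.7, 89.9, -175.0]
ft_force: [-0.3, 3.3, 0.2]
finger_gap: 0.1
[487.09382543 132.71781063  53.86181076] [-0.32050102  3.29266899  0.21166735]
```

View pics/s2.png

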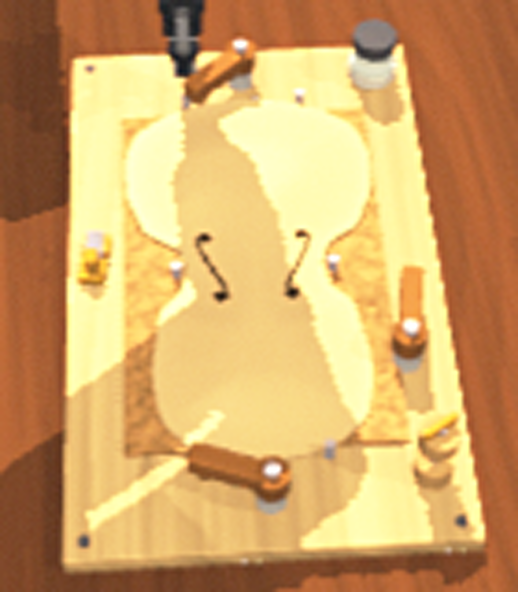

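```bash
python3 -m jog '[[[0.002,-0.006,0],[0,0,0],-1],[[0.004,-0.012,0],[0,0,0],-1],[[0.007,-0.018,0],[0,0,0],-1],[[0.010,-0.023,0],[0,0,0],-1],[[0.014,-0.028,0],[0,0,0],-1]]'
python3 -m jog '[[[0.004,-0.003,0],[0,0,0],-1],[[0.008,-0.006,0],[0,0,0],-1],[[0.012,-0.009,0],[0,0,0],-1],[[0.012,-0.009,0],[0,0,0],-1]]'
python3 - <<'E'
from h import *
from bench import r
s=r.sense();print(s['tool_pos'],s['ft_force'])
im=vision.snapshot('side');cv2.imwrite("pics/s3.png",cv2.resize(im[150:230,210:310,::-1],None,fx=7,fy=7,interpolation=cv2.INTER_CUBIC))
E
```

```text
time: 3.25
tool_pos: [501.5, 104.5, 54.1]
tcp_rot: [103.4, 89.9, -171.4]
ft_force: [-2.1, 2.0, -1.2]
finger_gap: -0.0
time: 3.58
tool_pos: [514.3, 95.4, 54.2]
tcp_rot: [-158.7, 90.0, -73.5]
ft_force: [0.2, -0.4, -0.3]
finger_gap: -0.1
[514.34980118  95.44075647  54.2493664 ] [ 0.23959265 -0.3547486  -0.27304626]
```

View pics/s3.png

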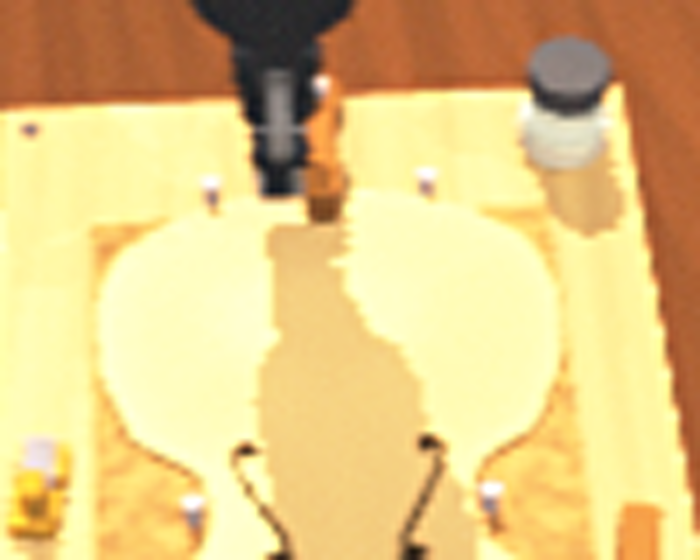

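```bash
cat >> h.py <<'E'
def meas(n,k,px,p,q0=0.,pin=None):
    b=p[3:5] if n=='top' else p[5:7]
    if pin is not None:
        x,y,_=piv[k]; b=proj(n,b2w(p,[x,y,67]))[0]-np.array(pin)
    o=least_squares(lambda q:proj(n,b2w(p,tip(k,q[0])))[0]-b-np.array(px),[q0]);print(n,k,o.x,o.fun,b)
def pred(n,k,qs,p,z=60):
    b=p[3:5] if n=='top' else p[5:7]
    x,y,_=piv[k];print('pin',proj(n,b2w(p,[x,y,67]))[0]-b,[(q,(proj(n,b2w(p,tip(k,q)))[0]-b).round(1).tolist()) for q in qs])
E
python3 - <<'E'
from h import *
p=np.load('board.npy')
px=np.array([326,191])/7+[210,150]
meas('side','tail',px,p);meas('side','tail',px,p,0,np.array([322,84])/7+[210,150])
pred('side','tail',[-.1,0,.1],p)
E
```

```text
side tail [0.01752267] [0.04038302 0.74580254] [-0.28985707 -0.71923612]
side tail [-0.02436916] [0.01038696 0.45444513] [-1.08414066 -0.39615692]
pin [255.20571641 162.3230792 ] [(-0.1, [254.3, 178.1]), (0, [256.3, 178.0]), (0.1, [258.2, 177.9])]
```

```bash
python3 -m jog '[[[-0.015,0,0],[0,0,0],-1],[[-0.02,0,0.035],[0,0,0],-1],[[-0.03,-0.01,0.07],[0,0,0],-1],[[-0.04,-0.04,0.08],[0,0,0],-1],[[-0.05,-0.08,0.08],[0,0,0],-1]]'
python3 -m jog '[[[0,-0.04,0],[0,0,0],-1],[[0,-0.08,0],[0,0,0],-1],[[0,-0.12,0],[0,0,0],-1],[[0,-0.16,0],[0,0,0],-1],[[0,-0.2,0],[0,0,0],-1]]'
python3 -m jog '[[[-0.002,-0.04,0],[0,0,0],-1],[[-0.004,-0.08,0],[0,0,0],-1],[[-0.006,-0.118,0],[0,0,0],-1],[[-0.006,-0.118,0],[0,0,0],-1]]'
python3 - <<'E'
from h import *
from bench import r
s=r.sense();print(s['tool_pos'],s['ft_force'],tool(s).round(3).tolist())
for n in("side","top"):
    im=vision.snapshot(n);cv2.imwrite(f"pics/{n}4.png",im[:,:,::-1])
    z=im[150:310,190:330] if n=='side' else im[150:270,180:380]
    cv2.imwrite(f"pics/{n}4z.png",cv2.resize(z[:,:,::-1],None,fx=3.7,fy=3.7,interpolation=cv2.INTER_CUBIC))
    z=im[150:200,230:290] if n=='side' else im[170:220,200:260]
    cv2.imwrite(f"pics/{n}4t.png",cv2.resize(z[:,:,::-1],None,fx=10,fy=10,interpolation=cv2.INTER_CUBIC))
E
```

```text
time: 4.05
tool_pos: [466.5, 16.8, 139.1]
tcp_rot: [-88.6, 89.5, -3.1]
ft_force: [1.4, -1.3, -0.2]
finger_gap: 0.1
time: 4.47
tool_pos: [463.6, -186.1, 135.0]
tcp_rot: [-126.7, 89.9, -41.4]
ft_force: [1.0, 0.7, -0.2]
finger_gap: 0.3
time: 4.8
tool_pos: [456.9, -308.6, 135.0]
tcp_rot: [-160.9, 89.7, -75.9]
ft_force: [-0.1, 0.3, 0.6]
finger_gap: -0.2
[ 456.90916572 -308.57786491  135.04466426] [-0.07713615  0.32620962  0.57174563] [[0.001, -0.996, 0.087], [-0.004, 0.087, 0.996], [-1.0, -0.002, -0.004]]
```

View pics/side4z.png

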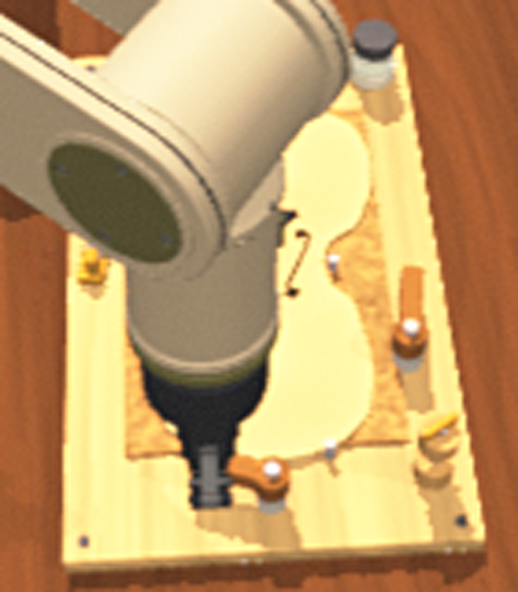

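View pics/side4t.png

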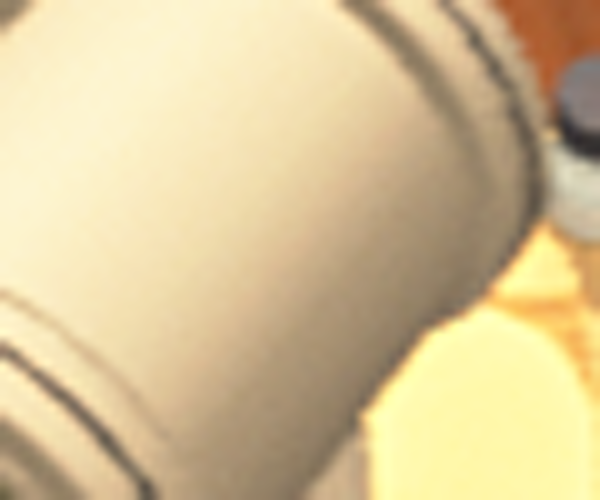

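View pics/top4t.png

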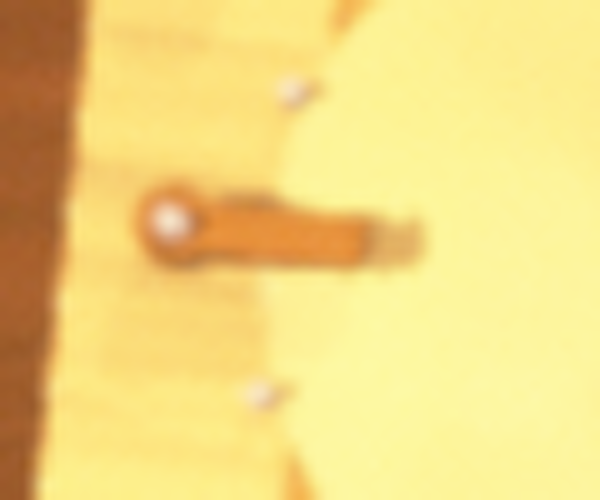

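```bash
python3 - <<'E'
from h import *
p=np.load('board.npy')
px=np.array([366.5,242])/10+[200,170]
meas('top','tail',px,p);meas('top','tail',px,p,0,np.array([170,219])/10+[200,170])
pred('top','tail',[-.1,0,.1],p)
E
```

```text
top tail [-0.02410615] [0.08352425 0.01070433] [-0.36783652 -0.52681454]
top tail [-0.00751495] [-0.1115883  -0.01241631] [-0.13448609 -0.82312545]
pin [217.23335043 191.60368909] [(-0.1, [236.5, 195.7]), (0, [236.8, 193.7]), (0.1, [236.9, 191.8])]
```

```bash
python3 -m jog '[[[0,0,-0.03],[0,0,0],-1],[[-0.002,0,-0.06],[0,0,0],-1],[[-0.003,0.004,-0.081],[0,0,0],-1],[[-0.003,0.012,-0.081],[0,0,0],-1],[[-0.003,0.02,-0.081],[0,0,0],-1]]'
python3 -m jog '[[[0,0.005,0],[0,0,0],-1],[[0,0.01,0],[0,0,0],-1],[[0,0.015,0],[0,0,0],-1],[[0,0.02,0],[0,0,0],-1],[[0,0.025,0],[0,0,0],-1]]'
python3 -m jog '[[[0.001,0.005,0],[0,0,0],-1],[[0.002,0.01,0],[0,0,0],-1],[[0.004,0.015,0],[0,0,0],-1],[[0.006,0.02,0],[0,0,0],-1]]'
python3 - <<'E'
from h import *
from bench import r
s=r.sense();print(s['tool_pos'],s['ft_force'])
for n in("side","top"):
    im=vision.snapshot(n)
    z=im[150:310,190:330] if n=='side' else im[150:270,200:400]
    cv2.imwrite(f"pics/{n}5z.png",cv2.resize(z[:,:,::-1],None,fx=3.7,fy=3.7,interpolation=cv2.INTER_CUBIC))
E
```

```text
time: 5.32
tool_pos: [453.8, -279.6, 52.4]
tcp_rot: [55.6, 89.8, 140.9]
ft_force: [0.0, -0.6, -0.4]
finger_gap: -0.0
time: 5.73
tool_pos: [455.4, -257.1, 54.6]
tcp_rot: [-129.3, 89.8, -44.0]
ft_force: [-0.5, -3.1, -0.6]
finger_gap: 0.4
time: 6.07
tool_pos: [460.5, -236.2, 53.1]
tcp_rot: [62.1, 90.0, 147.3]
ft_force: [-0.8, -1.5, 0.0]
finger_gap: -0.2
[ 460.5294003  -236.18824047   53.11040634] [-0.82971709 -1.46772335  0.01902345]
```

View pics/side5z.png

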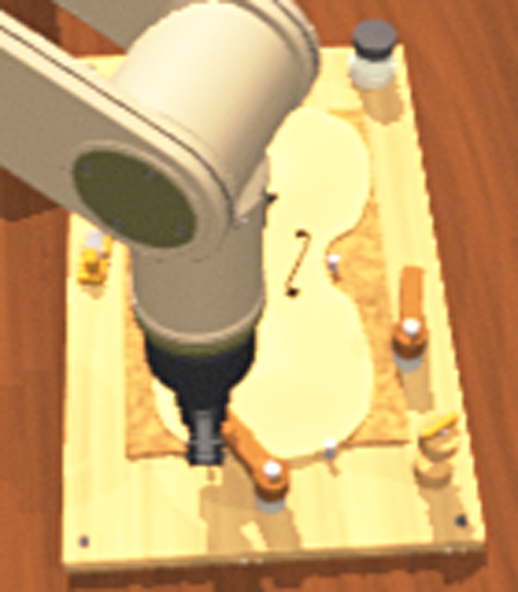

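View pics/top5z.png

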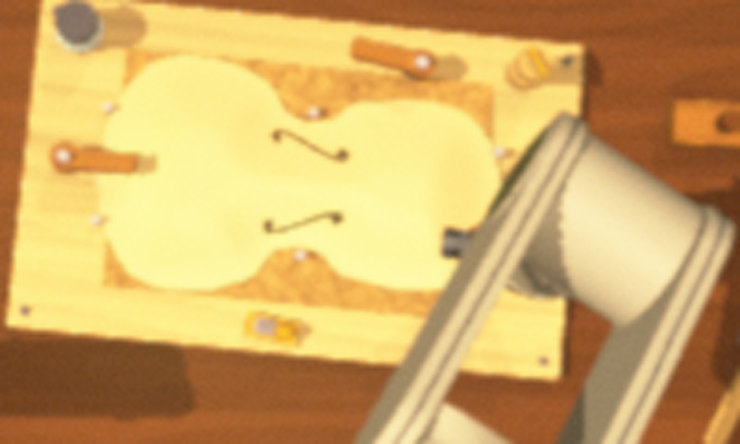

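```bash
python3 -m jog '[[[0.005,0.003,0],[0,0,0],-1],[[0.01,0.006,0],[0,0,0],-1],[[0.015,0.008,0],[0,0,0],-1],[[0.021,0.01,0],[0,0,0],-1],[[0.027,0.012,0],[0,0,0],-1]]'
python3 -m jog '[[[0,0,0],[0,0,0],-1],[[0,0,0],[0,0,0],-1]]'
python3 - <<'E'
from h import *
from bench import r
s=r.sense();print(s['tool_pos'],s['ft_force'])
p=np.load('board.npy');pred('side','top',[-.1,0,.1],p)
im=vision.snapshot('side');cv2.imwrite("pics/s6.png",cv2.resize(im[240:300,210:290,::-1],None,fx=10,fy=10,interpolation=cv2.INTER_CUBIC))
E
```

```text
time: 6.58
tool_pos: [488.1, -224.6, 53.0]
tcp_rot: [95.7, 90.0, -179.1]
ft_force: [-2.9, -1.7, -1.0]
finger_gap: -0.1
time: 6.75
tool_pos: [488.5, -224.8, 53.4]
tcp_rot: [-98.6, 89.9, -13.3]
ft_force: [0.0, 0.6, 0.0]
finger_gap: -0.2
[ 488.5468936  -224.75327747   53.42005934] [0.04113111 0.58494871 0.04871609]
pin [263.74828364 276.87177823] [(-0.1, [264.5, 257.4]), (0, [262.2, 257.5]), (0.1, [259.9, 257.7])]
```

View pics/s6.png

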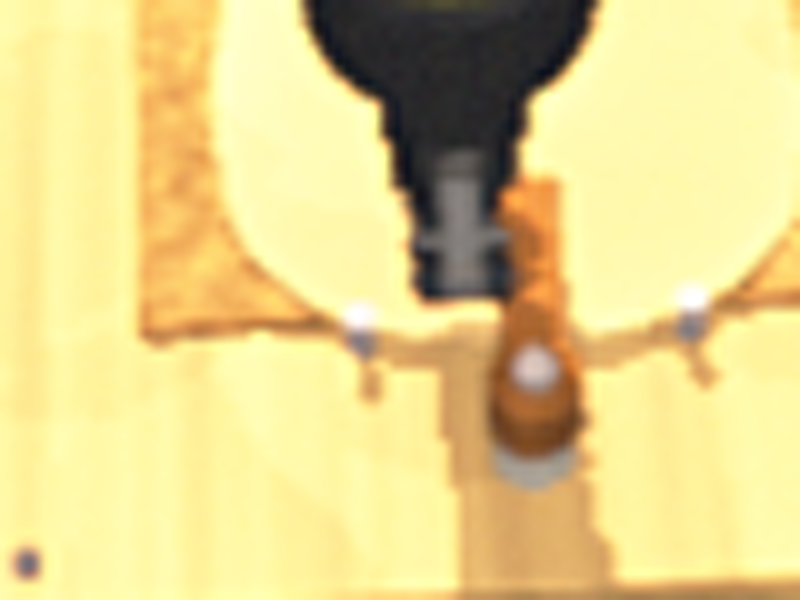

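```bash
python3 -m jog '[[[-0.015,0,0],[0,0,0],-1],[[-0.015,0.01,0.04],[0,0,0],-1],[[-0.01,0.02,0.08],[0,0,0],-1],[[0.01,0.04,0.085],[0,0,0],-1],[[0.04,0.06,0.085],[0,0,0],-1]]'
python3 -m jog '[[[0.03,0.01,0],[0,0,0],-1],[[0.06,0.02,0],[0,0,0],-1],[[0.09,0.03,0],[0,0,0],-1],[[0.12,0.04,0],[0,0,0],-1],[[0.146,0.044,0],[0,0,0],-1]]'
python3 -m jog '[[[0,0,0],[0,0,0],-1],[[0,0,0],[0,0,0],-1]]'
python3 - <<'E'
from h import *
from bench import r
s=r.sense();print(s['tool_pos'],s['ft_force'],tool(s).round(3).tolist())
p=np.load('board.npy');pred('top','top',[-.1,0,.1],p)
for n in("side","top"):
    im=vision.snapshot(n);np.save(f"pics/{n}7.npy",im)
    z=im[150:310,190:330] if n=='side' else im[150:270,180:380]
    cv2.imwrite(f"pics/{n}7z.png",cv2.resize(z[:,:,::-1],None,fx=3.7,fy=3.7,interpolation=cv2.INTER_CUBIC))
    z=im[240:300,220:300] if n=='side' else im[170:230,310:370]
    cv2.imwrite(f"pics/{n}7t.png",cv2.resize(z[:,:,::-1],None,fx=10,fy=10,interpolation=cv2.INTER_CUBIC))
E
```

```text
time: 7.22
tool_pos: [529.9, -166.2, 143.5]
tcp_rot: [-109.7, 89.5, -24.6]
ft_force: [0.6, -0.8, -0.5]
finger_gap: -0.0
time: 7.63
tool_pos: [675.7, -119.3, 138.5]
tcp_rot: [-71.1, 89.9, 14.2]
ft_force: [-0.1, -0.7, 0.3]
finger_gap: 0.0
time: 7.8
tool_pos: [674.5, -120.4, 137.5]
tcp_rot: [65.4, 90.0, 150.8]
ft_force: [0.2, 0.2, 0.0]
finger_gap: -0.4
[ 674.46267578 -120.35532149  137.47312437] [0.23702318 0.239868   0.03244296] [[-0.0, -0.997, 0.082], [0.0, 0.082, 0.997], [-1.0, 0.0, 0.0]]
pin [346.30237525 204.34361949] [(-0.1, [326.9, 200.7]), (0, [326.6, 202.6]), (0.1, [326.6, 204.5])]
```

View pics/side7z.png

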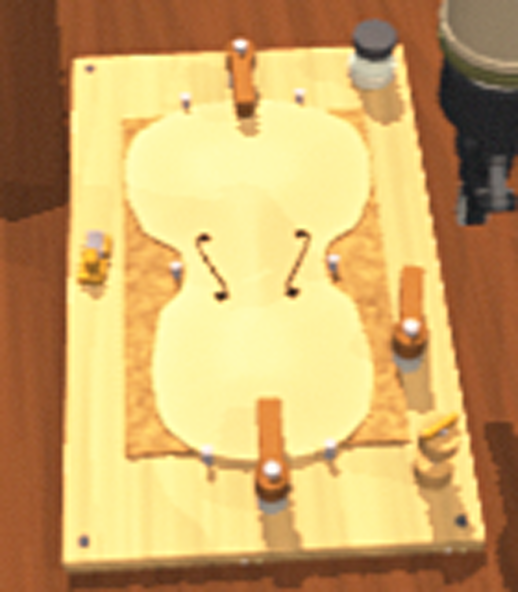

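View pics/side7t.png

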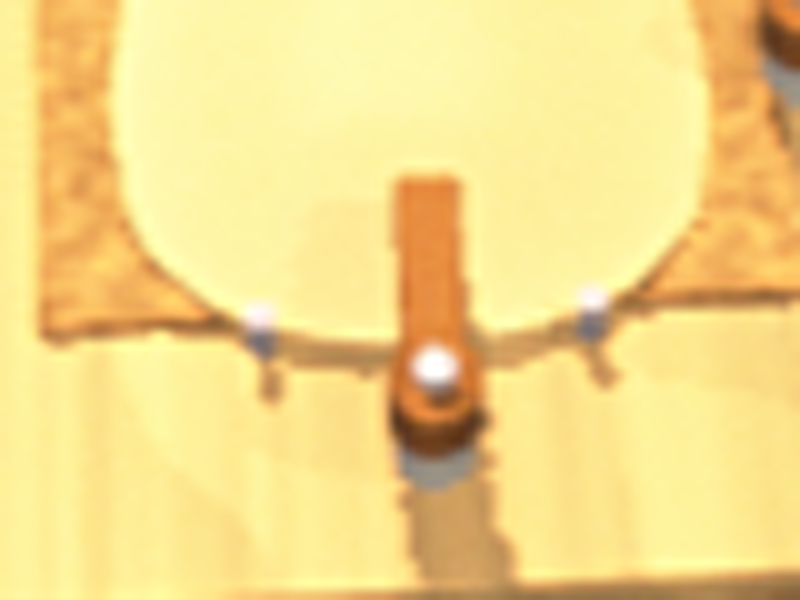

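View pics/top7t.png

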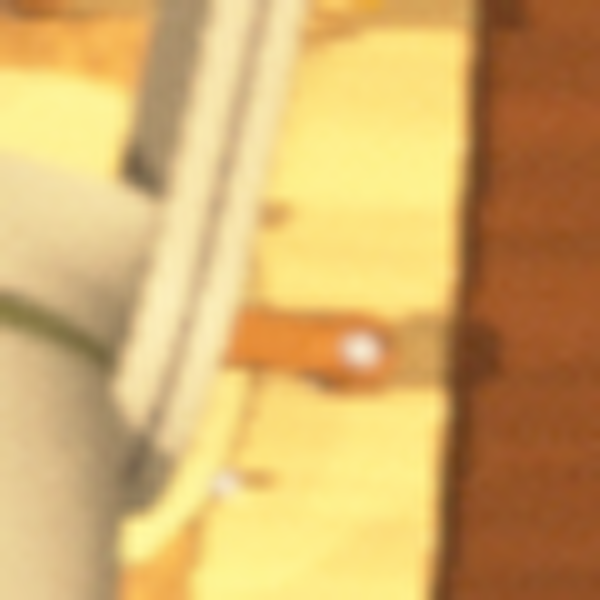

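```bash
python3 -m jog '[[[0,0,-0.03],[0,0,0],-1],[[0,0,-0.06],[0,0,0],-1],[[0,-0.001,-0.083],[0,0,0],-1],[[-0.006,-0.001,-0.083],[0,0,0],-1],[[-0.012,-0.001,-0.083],[0,0,0],-1]]'
python3 -m jog '[[[-0.005,0,0],[0,0,0],-1],[[-0.01,0.001,0],[0,0,0],-1],[[-0.015,0.002,0],[0,0,0],-1],[[-0.02,0.003,0],[0,0,0],-1],[[-0.025,0.004,0],[0,0,0],-1]]'
python3 -m jog '[[[-0.005,0,0],[0,0,0],-1],[[-0.01,0.001,0],[0,0,0],-1],[[-0.015,0.001,0],[0,0,0],-1],[[-0.02,0.001,0],[0,0,0],-1]]'
python3 - <<'E'
from h import *
from bench import r
s=r.sense();print(s['tool_pos'],s['ft_force'])
im=vision.snapshot('side');cv2.imwrite("pics/s8.png",cv2.resize(im[190:290,230:330,::-1],None,fx=6,fy=6,interpolation=cv2.INTER_CUBIC))
E
```

```text
time: 8.32
tool_pos: [659.2, -121.9, 54.1]
tcp_rot: [81.1, 89.8, 166.3]
ft_force: [-0.2, -0.6, 0.2]
finger_gap: -0.1
time: 8.73
tool_pos: [637.2, -118.0, 56.8]
tcp_rot: [-105.9, 89.8, -20.6]
ft_force: [3.6, -0.4, 0.1]
finger_gap: -0.2
time: 9.07
tool_pos: [616.3, -116.7, 55.5]
tcp_rot: [-84.6, 90.0, 0.6]
ft_force: [4.6, -0.1, 0.9]
finger_gap: -0.0
[ 616.33043796 -116.70505343   55.46487444] [ 4.61986507 -0.08505914  0.85486462]
```

View pics/s8.png

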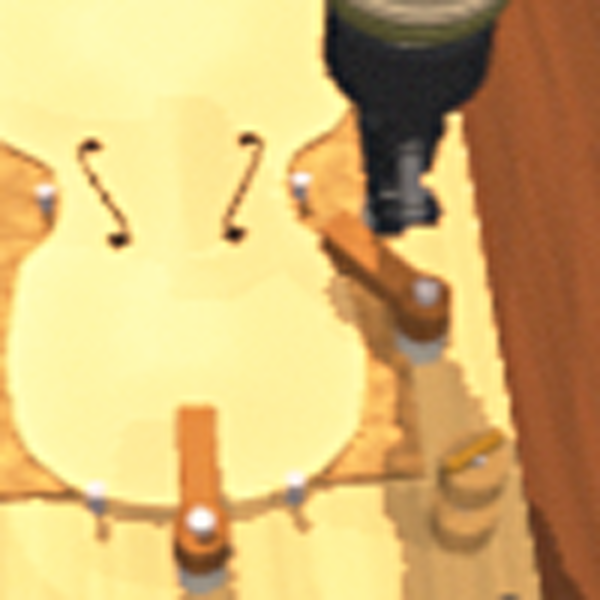

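```bash
python3 -m jog '[[[-0.006,-0.001,-0.001],[0,0,0],-1],[[-0.012,-0.003,-0.001],[0,0,0],-1],[[-0.017,-0.006,-0.001],[0,0,0],-1],[[-0.022,-0.01,-0.001],[0,0,0],-1],[[-0.026,-0.014,-0.001],[0,0,0],-1]]'
python3 -m jog '[[[-0.003,-0.004,0],[0,0,0],-1],[[-0.006,-0.007,0],[0,0,0],-1],[[-0.006,-0.0075,0],[0,0,0],-1],[[-0.006,-0.0075,0],[0,0,0],-1]]'
python3 - <<'E'
from h import *
from bench import r
s=r.sense();print(s['tool_pos'],s['ft_force'])
p=np.load('board.npy');pred('side','side',[-.1,0,.1],p)
im=vision.snapshot('side');cv2.imwrite("pics/s9.png",cv2.resize(im[210:260,260:320,::-1],None,fx=10,fy=10,interpolation=cv2.INTER_CUBIC))
E
```

```text
time: 9.53
tool_pos: [589.7, -130.9, 54.0]
tcp_rot: [67.0, 89.9, 152.2]
ft_force: [3.2, 1.2, -0.7]
finger_gap: -0.1
time: 9.87
tool_pos: [583.9, -138.6, 54.0]
tcp_rot: [88.4, 89.9, 173.6]
ft_force: [0.3, 0.3, -0.2]
finger_gap: -0.1
[ 583.91033522 -138.60830169   54.00511803] [ 0.30711031  0.25179702 -0.20907298]
pin [301.35047862 238.53017463] [(-0.1, [278.9, 239.1]), (0, [279.0, 241.0]), (0.1, [279.3, 242.8])]
```

View pics/s9.png

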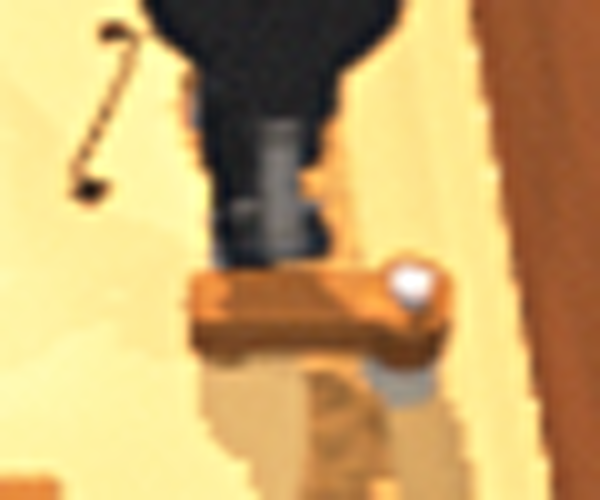

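```bash
python3 -m jog '[[[0,-0.001,0],[0,0,0],-1],[[0,-0.002,0],[0,0,0],-1],[[-0.0005,-0.003,0],[0,0,0],-1],[[-0.0005,-0.003,0],[0,0,0],-1]]'
python3 -m jog '[[[0,0.01,0],[0,0,0],-1],[[0,0.02,0],[0,0,0],-1],[[0,0.02,0.04],[0,0,0],-1],[[0,0.02,0.08],[0,0,0],-1],[[0,0.05,0.11],[0,0,0],-1]]'
python3 -m jog '[[[-0.02,0.035,0.02],[0,0,0],-1],[[-0.05,0.07,0.03],[0,0,0],-1],[[-0.08,0.1,0.03],[0,0,0],-1],[[-0.11,0.13,0.03],[0,0,0],-1],[[-0.14,0.16,0.03],[0,0,0],-1]]'
python3 -m jog '[[[-0.03,0.03,0],[0,0,0],-1],[[-0.06,0.06,0],[0,0,0],-1],[[-0.08,0.1,0],[0,0,0],-1],[[-0.1,0.14,0],[0,0,0],-1],[[-0.12,0.18,0],[0,0,0],-1]]'
python3 - <<'E'
from h import *
p=np.load('board.npy')
for n in("side","top"):
    for k in piv: pred(n,k,[-.1,0,.1],p)
    im=vision.snapshot(n);np.save(f"pics/{n}10.npy",im)
    z=im[150:310,190:330] if n=='side' else im[150:270,180:380]
    cv2.imwrite(f"pics/{n}10z.png",cv2.resize(z[:,:,::-1],None,fx=3.7,fy=3.7,interpolation=cv2.INTER_CUBIC))
    tiles=[]
    for k in piv:
        c=proj(n,b2w(p,tip(k,0,60,31)))[0].round().astype(int);print(k,'crop',c-[20,20])
        tiles.append(cv2.resize(im[c[1]-20:c[1]+20,c[0]-20:c[0]+20,::-1],None,fx=15,fy=15,interpolation=cv2.INTER_CUBIC))
        cv2.imwrite(f"pics/{n}10_{k}.png",tiles[-1])
E
```

```text
time: 10.25
tool_pos: [583.8, -141.1, 54.0]
tcp_rot: [71.8, 89.9, 157.0]
ft_force: [-1.8, 2.9, 0.6]
finger_gap: 0.1
time: 10.67
tool_pos: [584.8, -94.5, 166.8]
tcp_rot: [-135.3, 89.8, -50.2]
ft_force: [1.8, 0.0, 1.8]
finger_gap: -0.2
time: 11.08
tool_pos: [450.5, 62.3, 194.2]
tcp_rot: [-86.2, 89.9, -0.9]
ft_force: [-0.1, 1.0, 0.3]
finger_gap: -0.0
time: 11.5
tool_pos: [335.0, 233.0, 194.3]
tcp_rot: [-61.7, 89.9, 23.5]
ft_force: [1.3, 0.8, 0.6]
finger_gap: -0.1
pin [255.20571641 162.3230792 ] [(-0.1, [254.3, 178.1]), (0, [256.3, 178.0]), (0.1, [258.2, 177.9])]
pin [263.74828364 276.87177823] [(-0.1, [264.5, 257.4]), (0, [262.2, 257.5]), (0.1, [259.9, 257.7])]
pin [301.35047862 238.53017463] [(-0.1, [278.9, 239.1]), (0, [279.0, 241.0]), (0.1, [279.3, 242.8])]
tail crop [235 150]
top crop [243 247]
side crop [270 220]
pin [217.23335043 191.60368909] [(-0.1, [236.5, 195.7]), (0, [236.8, 193.7]), (0.1, [236.9, 191.8])]
pin [346.30237525 204.34361949] [(-0.1, [326.9, 200.7]), (0, [326.6, 202.6]), (0.1, [326.6, 204.5])]
pin [314.37971569 166.17441823] [(-0.1, [310.5, 185.3]), (0, [312.4, 185.6]), (0.1, [314.4, 185.7])]
tail crop [207 172]
top crop [316 183]
side crop [293 156]
```

View pics/side10z.png

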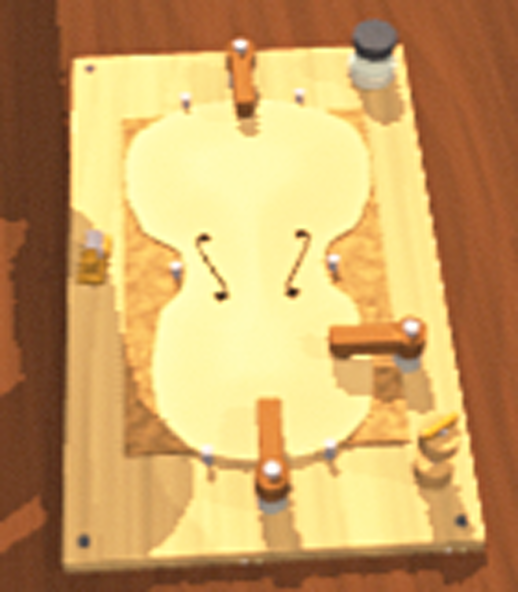

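View pics/top10z.png

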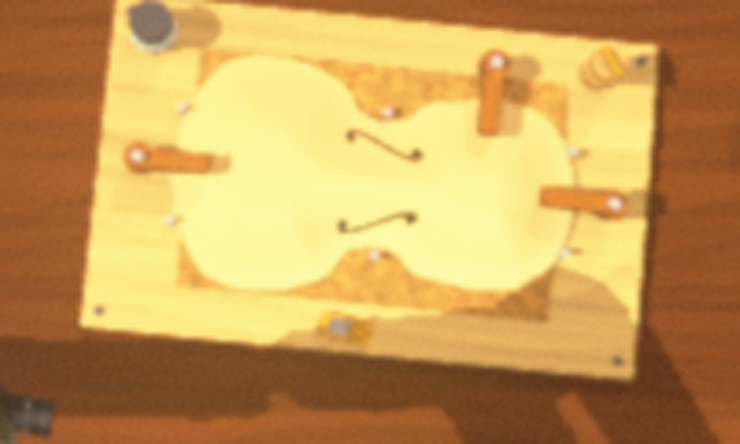

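View pics/top10_side.png

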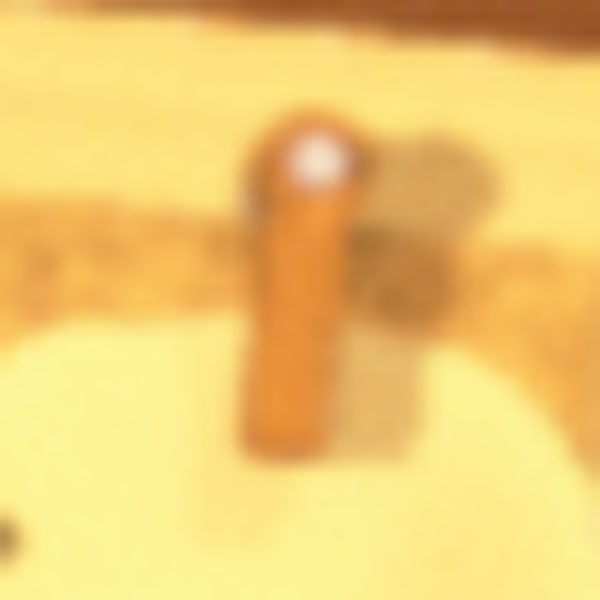

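View pics/top10_top.png

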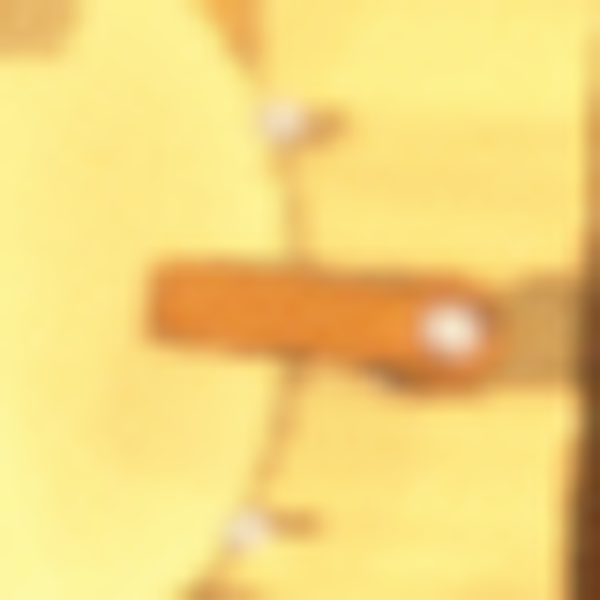

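View pics/side10_side.png

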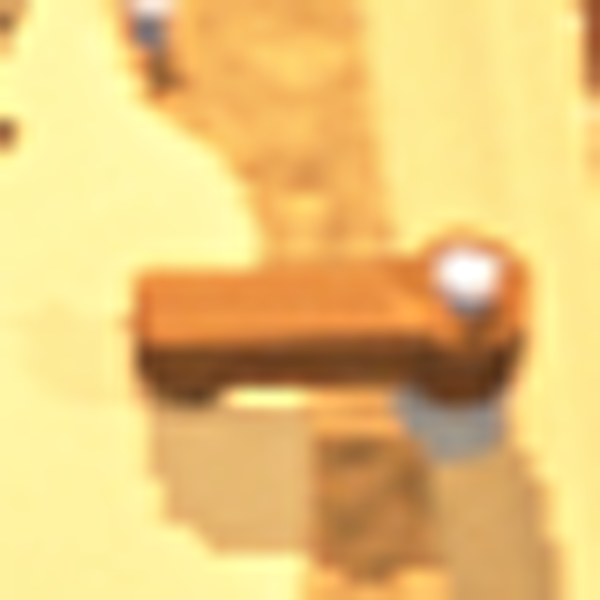

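View pics/side10_top.png

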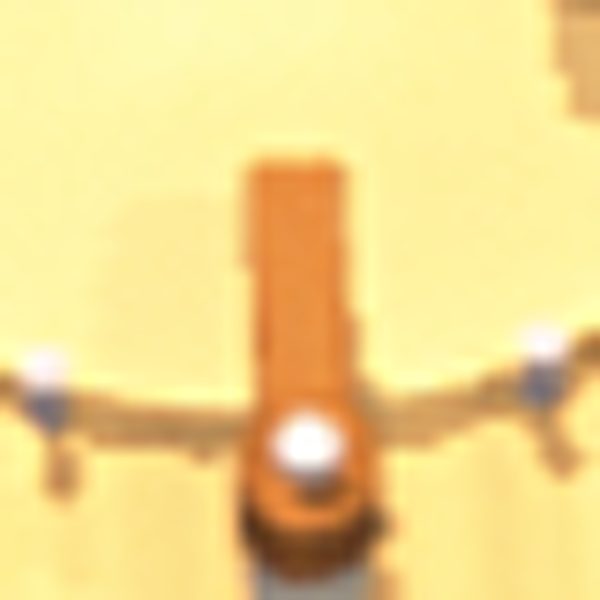

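```bash
cat > sil.py <<'E'
from h import *
import sys
p=np.load('board.npy');tag=sys.argv[1]
S=8
for n in('top','side'):
    im=np.load(f'pics/{n}{tag}.npy');b=p[3:5] if n=='top' else p[5:7]
    for k in piv:
        c=(proj(n,b2w(p,tip(k,0,50,44)))[0]-b).round().astype(int);o=c-16
        z=cv2.resize(im[o[1]:o[1]+32,o[0]:o[0]+32],None,fx=S,fy=S,interpolation=cv2.INTER_CUBIC)
        hsv=cv2.cvtColor(z,cv2.COLOR_RGB2HSV);h=hsv[...,0].astype(float);
        g=z[...,1].astype(float)/np.maximum(z[...,0],1)
        # arm: g/r ratio low (~0.55), plate ~0.9
        sc=np.clip((0.76-g)/0.1,-1,1)
        x,y,a=piv[k]
        def poly(q,dx,dy,r0,r1,w,zs):
            u=np.array([np.cos(a+q),np.sin(a+q)]);v=np.array([-u[1],u[0]])
            P=[[*(np.array([x,y])+r*u+s*w*v),zz] for r in(r0,r1) for s in(-1,1) for zz in zs]
            px=proj(n,b2w(p,P))-b-o+[dx,dy]
            return cv2.convexHull(((px+.5)*S-.5).astype(np.float32)).round().astype(np.int32)
        def score(q,dx=0,dy=0):
            m=np.zeros(sc.shape,np.uint8);cv2.fillPoly(m,[poly(q,dx,dy,22,62,9,(40,60))],1)
            W=np.zeros(sc.shape,np.uint8);cv2.fillPoly(W,[poly(0,0,0,24,80,24,(40,60))],1)
            return (sc*(2.*m-1)*W).sum()
        qs=np.arange(-.15,.151,.01)
        A=[score(q) for q in qs];q1=qs[np.argmax(A)]
        B=[(max(score(q,dx,dy) for dx in np.arange(-1,1.1,.25) for dy in np.arange(-1,1.1,.25)),q) for q in qs]
        best=max((score(q,dx,dy),q,dx,dy) for q in qs for dx in np.arange(-1,1.1,.25) for dy in np.arange(-1,1.1,.25))
        print(n,k,'fixed',round(q1,3),'free',np.round(best[1:],3))
E
python3 sil.py 10
```

```text
Traceback (most recent call last):
  File "sil.py", line 26, in <module>
    B=[(max(score(q,dx,dy) for dx in np.arange(-1,1.1,.25) for dy in np.arange(-1,1.1,.25)),q) for q in qs]
        ~~~^^^^^^^^^^^^^^^^^^^^^^^^^^^^^^^^^^^^^^^^^^^^^^^^^^^^^^^^^^^^^^^^^^^^^^^^^^^^^^^^
  File "sil.py", line 26, in <genexpr>
    B=[(max(score(q,dx,dy) for dx in np.arange(-1,1.1,.25) for dy in np.arange(-1,1.1,.25)),q) for q in qs]
            ~~~~~^^^^^^^^^
  File "sil.py", line 22, in score
    W=np.zeros(sc.shape,np.uint8);cv2.fillPoly(W,[poly(0,0,0,24,80,24,(40,60))],1)
                                                  ~~~~^^^^^^^^^^^^^^^^^^^^^^^^
  File "sil.py", line 18, in poly
    px=proj(n,b2w(p,P))-b-o+[dx,dy]
       ~~~~^^^^^^^^^^^^
  File "h.py", line 5, in proj
    m=vision.camera_model(n);f=192/np.tan(np.radians(m["fov_y"]/2));K=np.array([[f,0,m["cx"]],[0,f,m["cy"]],[0,0,1.]])
ValueError: time passes only in moves, steps and waits
```

```bash
sed -i '/B=\[/d' sil.py; sed -i 's/^import numpy as np, cv2/import numpy as np, cv2, functools/; s/m=vision.camera_model(n);/m=cm(n);/; s/^def proj/@functools.lru_cache\ndef cm(n): return vision.camera_model(n)\ndef proj/' h.py; head -8 h.py; python3 sil.py 10
```

```text
import numpy as np, cv2, functools
from bench import vision
from scipy.optimize import least_squares
@functools.lru_cache
def cm(n): return vision.camera_model(n)
def proj(n,P):
    m=cm(n);f=192/np.tan(np.radians(m["fov_y"]/2));K=np.array([[f,0,m["cx"]],[0,f,m["cy"]],[0,0,1.]])
    T=m["world_to_cam"];r,_=cv2.Rodrigues(T[:3,:3]);return cv2.projectPoints(np.array(P,float).reshape(-1,1,3),r,T[:3,3],K,m["D"])[0][:,0]
top tail fixed 0.01 free [-0.08 -0.5  -1.  ]
top top fixed -0.02 free [ 0.    0.   -0.25]
top side fixed -0.03 free [ 0.05 -1.   -0.5 ]
side tail fixed -0.02 free [ 0.04 -1.   -0.75]
side top fixed 0.0 free [-0.01 -0.25  0.  ]
side side fixed -0.04 free [ 0.02  0.   -1.  ]
```

```bash
python3 -c "
from bench import r,order
s=r.sense();print(s['tool_pos'],s['ft_force'],s['time']);print(order.hand_in())"
```

```text
[333.10175176 236.44973988 194.1822715 ] [ 0.72208842 -0.11695622 -0.47370928] 11.6
the job is handed in; nothing more can be done
None
```

I pushed the three swing arms round to point in over the plate with the shut fingertip, in the order tail, top, side. I then drew the gripper clear and handed the job in at about 11.6 s. The hand-in gave no verdict.

Final angles, from fitting each arm's outline in the two camera pictures (0 is square to the board edge):

| Arm | Top camera (rad) | Side camera (rad) |
|---|---|---|
| Tail | +0.01 | −0.02 |
| Top | −0.02 | 0.00 |
| Side | −0.03 | −0.04 |

- **Disagreements:** A second fit that also let each outline shift sideways was unreliable. It scattered between −0.08 and +0.05, so I did not use it. Tip readings by eye gave about −0.035 for the top arm. For the side arm they gave −0.02 to −0.03, while its edge slope in the top picture suggested about 0. I judged this within measurement error and did not nudge any arm further.
- **Contact:** The force readings I took while pushing stayed below about 5 N.
- **Rest of the scene:** By eye in the last pictures, the plate, jar, plane and clamp looked unmoved and the arms were still on their posts. I did not measure their positions.

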